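# Unstack the drive parts and load the gear into the guarded station

## Task

Take the pile of drive parts apart from the top down, one part at a time: set the nut flat on the middle of the yellow mat, then the small bearing on the middle of the blue mat, then the large bearing on the middle of the red mat, and lastly set the gear in the middle of the round aluminium plate inside the station, for which its hinged yellow guard has to be raised. When the gear is in, lower the guard fully closed, and leave every part lying flat the same way up as it was, on its own place.

Things in the scene. Friction and masses are not known exactly. Their poses are not given: they have to be found in the camera images.
- nut: bright steel hexagon nut with a threaded hole, 24 mm across the flats, 27 mm across the corners, 12 mm high, about 20 g; it lies flat on top of the pile. Origin at the centre of its underside, z up; at yaw 0 the flats face +x and -x and corners point to +y and -y.
- small_bearing: small steel ball bearing, a ring 35 mm across and 11 mm high, about 50 g, lying flat beneath the nut, on the large bearing. Origin at the centre of its underside, z up.
- large_bearing: large steel ball bearing, a ring 52 mm across and 15 mm high, about 140 g, lying flat beneath the small bearing, on the gear's hub. Origin at the centre of its underside, z up.
- gear_wheel: Grey steel gear lying flat on the bench at the bottom of the pile: toothed rim 60 mm across, 14 mm high; hub 30 mm across on top, 24 mm high in all; about 220 g. Origin at the centre of its underside, z up. The pile is concentric to about 2 mm a part and 62 mm high: undersides at 0, 24, 39 and 50 mm.
- mat_yellow: yellow setting-down mat, a flat disc 72 mm across and 4 mm thick, fixed to the bench, with a small white dot at its centre; origin at the centre of its underside, so its top is 4 mm above the origin; z up. Beside the mats, on the right (y below -0.02, x up to 0.57), stands a bench vice up to 0.27 m high; behind the work a tall shelf begins at x = 0.59.
- mat_blue: blue setting-down mat, a flat disc 72 mm across and 4 mm thick, fixed to the bench, with a small white dot at its centre; origin at the centre of its underside, so its top is 4 mm above the origin; z up.
- mat_red: red setting-down mat, a flat disc 72 mm across and 4 mm thick, fixed to the bench, with a small white dot at its centre; origin at the centre of its underside, so its top is 4 mm above the origin; z up.
- station: Fixed open-topped grey box, 116 mm deep (x) by 136 wide (y), walls 4 mm, rim 44 mm above the bench. In the middle of its floor a round aluminium plate, 72 mm across, top 9 mm above the bench, black centre dot. Origin on the bench under the plate's centre; x points from the front (handle side, facing the robot) to the back. The guard's hinge axis runs along y at x = +58 mm, z = 50 mm.
- guard (a joint): Hinge of the yellow barred guard covering the station, rad: 0 closed (level, 50 mm above the bench), growing as its front is lifted, to a stop at 1.75 (just past upright). Starts up to 0.1 open. The hinge is stiff (friction 0.12 N m, guard 90 g), so the guard stays where it is left; moving it takes 1 to 2 N at the handle.
- guard_handle (a point): Centre of the guard's black handle, a cylinder 18 mm thick and 30 mm long along the station's y, on a 10 mm stalk standing 30 mm out in front of the guard's frame; 148 mm from the hinge axis, in the guard's plane. Can be gripped across its flat ends (30 mm) from above; it turns between the fingers as the guard swings.

How it is judged:
By the outcome, as a careful person would: the job done as asked, in the order asked, and still so for the second after the job is handed in, with the robot touching nothing.
It also fails if it takes over 139 s, if anything falls off the work surface, if the arm or the gripper's body presses on something with over 40 N, if the wrist force passes 120 N, or if a joint passes its speed limit or range.

## Robot

A 7-joint arm with a two-finger parallel gripper is mounted at the origin on a cart in front of the work surface, level with it; the furniture and walls round the work are solid. World frame = base frame: x ahead of the robot, y to its left, z up, the work surface at z = 0. Lengths are in m, angles in rad, forces in N, time in s.
With the tool pointing down it reaches from about 0.425 to 0.95 m from the base axis. Payload 4.7 kg.
Tool frame: the origin (TCP) lies between the finger pads; the fingertips stand 22 mm ahead of it and the grasp point (between the pads) lies 3 mm ahead of it (env.finger_overhang is the distance from the TCP to the fingertips, in m); z points along the fingers, y is the line along which they close (so a half turn about z gives the same grasp; the last joint's range is limited). The gripper opens to 87 mm and grips with 3 to 60 N. Pads are 19 mm wide; open, the fingers measure 117 mm over their backs; the gripper's body (75 mm by 190 mm) begins 51 mm behind the grasp point.
Start: joints at [1.147, 0.469, -0.049, 1.532, 0.024, 1.141, -0.082], TCP at [0.26, -0.623, 0.245] pointing down, gripper open.
Joint ranges: [-2.59, 2.59], [-0.33, 1.99], [-1.39, 1.29], [0.1, 2.45], [-1.04, 4.18], [0.21, 1.99], [-2.66, 2.66]. Speed limits (rad/s): [2.57, 2.57, 3.14, 3.14, 3.14, 3.14, 3.14].

## Interface

Orientations are given as a unit quaternion [x, y, z, w].
In Python, from cell import env gives the robot as it stands. Calls block until the motion is done:
- env.move_ptp(position, orientation): joint-space move of the TCP to a pose.
- env.movel(position, attitude=None, vel=0.15): straight line of the TCP; attitude=None keeps the orientation; vel is the mean speed in m/s.
- env.goto_joints(angles): joint-space move.
- env.grip(opening, effort=None): finger opening in m; effort is the grip in N (None keeps the last); returns when the fingers have stopped.
- env.hold(seconds).
- env.inverse_kinematics(position, orientation): joint angles nearest the present ones, or None.
- env.grab_frame(name): name is "side" or "top"; returns the picture (420x560x3 uint8, red, green, blue); there is no depth.
- env.calibration(name): a dict with "vertical_fov" (degrees; the focal length in pixels is half the picture's height over the tangent of half this angle, whatever the lens; pixels are square), "cx", "cy" (the principal point, pixels), "R" (3x3) and "t" (3): a world point X has camera coordinates R X + t. Camera axes: x right, y down, z forward; pixel columns grow to the right and rows downward; lengths in m; the calibration is good to about 2 mm. A picture is of the moment at which its call begins. calibration takes no time and is no camera call.
A pose or a line that the arm cannot do raises env.PlanningError and nothing moves.
- env.close_job(): hands the job in; it is judged then, once.
Readings, each from a call of its own:
- env.read_clock(): time.
- env.read_q(): joint angles.
- env.read_qvel(): joint speeds.
- env.read_tau(): joint torques, N m.
- env.read_tool_pos(): TCP position.
- env.read_ee_rot(): TCP orientation.
- env.read_ft_force(): force on the tool from outside, world axes, zero at the start.
- env.read_wrist_torque(): the same for the moment, N m.
- env.read_gripper_width(): finger opening in m.
- env.read_grasp_force(): force on a finger pad.
Only numpy, scipy, OpenCV 4.12 (cv2) and the standard library are available. Lean on these libraries where they do the work, as an engineer would, in place of code of your own. Each camera call takes 0.05 s, during which the arm holds its last target. There are 200 camera calls.

## Working session

There is one attempt and no reset: what is moved stays moved. The work goes in short steps, each a Python script; the robot and the scene stay as the last script left them, time stands still between calls to the robot, and variables do not carry over. Pictures are saved under pics/ and viewed, at most 14 in all, crops included, and the job is handed in when it is done.

```bash
mkdir -p pics; ls
python3 - <<'E'
from cell import env
import cv2,numpy as np
for n in("side","top"):
    cv2.imwrite(f"pics/{n}0.png",env.grab_frame(n)[:,:,::-1])
    c=env.calibration(n);print(n,c)
print(env.read_ee_rot(),env.finger_overhang,env.read_clock())
E
```

```text
pics
side {'vertical_fov': 42.90089955787223, 'cx': 283.4549444727369, 'cy': 211.05997360123686, 'R': array([[ 0.86912073, -0.49459778, -0.00148158],
       [-0.41658702, -0.73041677, -0.54124541],
       [ 0.26661661,  0.47102481, -0.84086337]]), 't': array([-0.27292225,  0.40615858,  0.64876978])}
top {'vertical_fov': 51.59484418109156, 'cx': 276.1716406147199, 'cy': 209.66394823208847, 'R': array([[-0.02495444, -0.99927966, -0.02859096],
       [-0.99395923,  0.02785884, -0.10615525],
       [ 0.10687529,  0.0257692 , -0.99393844]]), 't': array([0.26811628, 0.45316052, 0.84912422])}
[ 9.80571408e-01  1.96160474e-01 -2.12358615e-04 -8.58872629e-04] 0.022 0.1
```

View pics/side0.png

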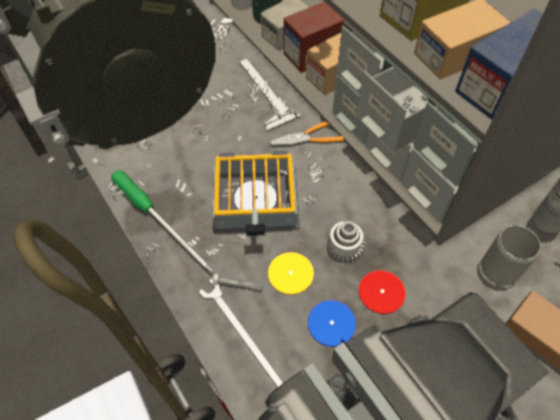

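View pics/top0.png

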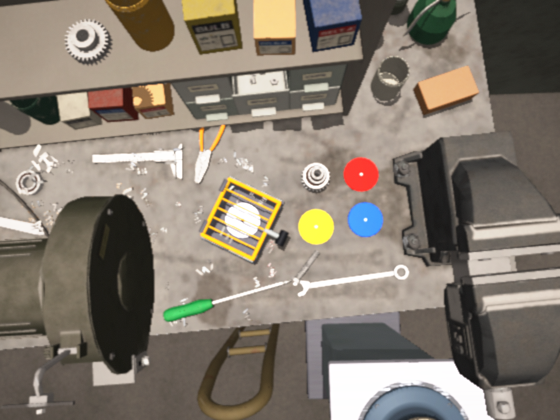

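The top picture shows the pile at (316,174), the mats yellow (316,227), blue (366,220) and red (361,174), and the station at (242,220) with its handle at (282,238). The side picture shows the pile at (347,240) and the mats at (291,272), (332,323) and (382,292). Next I enlarge crops of both.

Run:
```python
import cv2
def crop(src,x,y,w,h,s,out):
    im=cv2.resize(cv2.imread(src)[y:y+h,x:x+w],None,fx=s,fy=s,interpolation=cv2.INTER_CUBIC)
    for i in range(0,w,10):cv2.line(im,(i*s,0),(i*s,10 if i%50 else 20),(0,255,0),1)
    for i in range(0,h,10):cv2.line(im,(0,i*s),(10 if i%50 else 20,i*s),(0,255,0),1)
    cv2.imwrite(out,im)
crop("pics/top0.png",190,150,200,120,4,"pics/t1.png")
crop("pics/side0.png",205,145,205,200,3,"pics/s1.png")
```

```text
(no output)
```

View pics/t1.png

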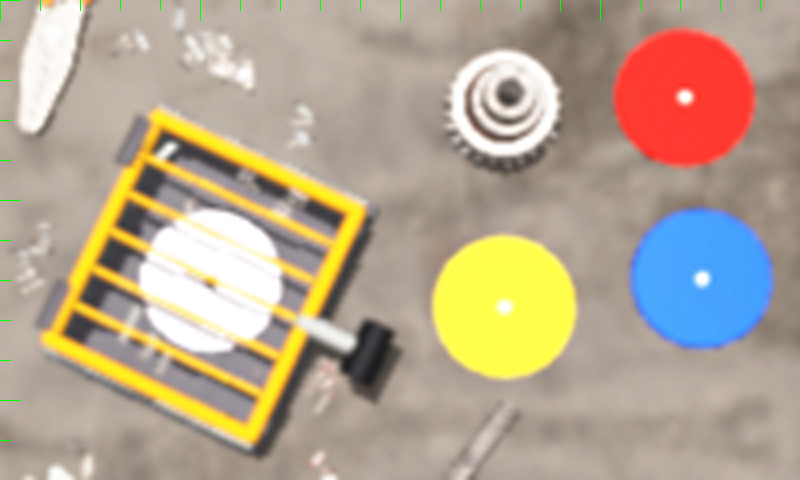

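View pics/s1.png

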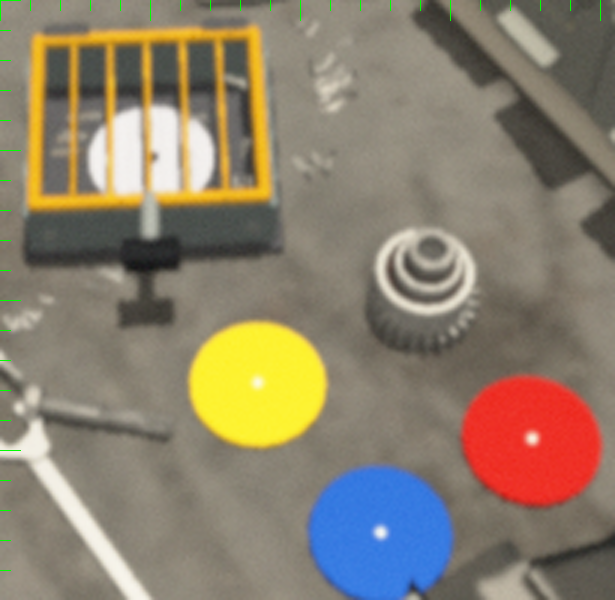

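The enlarged crops give these positions, in crop pixels.

| Feature | Top crop | Side crop |
|---|---|---|
| Red dot | (685,97) | (531,438) |
| Blue dot | (702,279) | (380,532) |
| Yellow dot | (504,307) | (258,382) |
| Plate dot | (210,283) | (153,157) |
| Handle | (368,353) | (151,253) |
| Nut | (509,92) | (432,246) |

```bash
cat > h.py <<'E'
from cell import env
import cv2,numpy as np
from scipy.optimize import least_squares
C={n:env.calibration(n) for n in("top","side")}
def proj(n,X):
    c=C[n];p=c["R"]@np.asarray(X,float)+c["t"];f=210/np.tan(np.radians(c["vertical_fov"]/2))
    return np.array([f*p[0]/p[2]+c["cx"],f*p[1]/p[2]+c["cy"]])
def tri(a,b):
    r=least_squares(lambda X:np.r_[proj("top",X)-a,proj("side",X)-b],[.6,0,0]);return r.x,r.fun
def ray(n,uv,z):
    return least_squares(lambda X:proj(n,[X[0],X[1],z])-uv,[.6,0]).x
def T(x,y):return np.array([190+(x+.5)/4-.5,150+(y+.5)/4-.5])
def S(x,y):return np.array([205+(x+.5)/3-.5,145+(y+.5)/3-.5])
def crop(im,x,y,w,h,s,out=None):
    im=cv2.resize(im[y:y+h,x:x+w],None,fx=s,fy=s,interpolation=cv2.INTER_CUBIC)
    for i in range(0,w,10):cv2.line(im,(i*s,0),(i*s,10 if i%50 else 20),(0,255,0),1)
    for i in range(0,h,10):cv2.line(im,(0,i*s),(10 if i%50 else 20,i*s),(0,255,0),1)
    if out:cv2.imwrite(out,im)
    return im
E
python3 - <<'E'
from h import *
np.set_printoptions(precision=4,suppress=True)
for k,a,b in [("red",(685,97),(531,438)),("blue",(702,279),(380,532)),("yellow",(504.5,307),(258,382)),("plate",(210,283),(153,157)),
 ("handle",(368,353),(151,253)),("nut",(509,92),(432,246)),("small",(507,98),(430,262)),("large",(504,104),(425,270))]:
    X,r=tri(T(*a),S(*b));print(k,X,r)
for z in (.05,):
  q=[ray("top",T(*p),z) for p in((155,115),(365,207),(252,440),(48,340))];print(np.array(q))
ims=[crop(cv2.imread(f"pics/{n}0.png"),*o,12) for n,o in(("top",(300,155,33,38)),("side",(327,215,33,38)))]
cv2.imwrite("pics/pile.png",np.hstack(ims))
E
```

```text
red [0.5323 0.079  0.008 ] [ 0.0852 -0.2131 -0.1664  0.0356]
blue [0.4378 0.0746 0.0082] [ 0.1289 -0.3489 -0.2651  0.0501]
yellow [0.4265 0.1758 0.008 ] [ 0.1636 -0.4643 -0.3708  0.0648]
plate [0.4436 0.3262 0.0126] [ 0.3297 -0.9704 -0.8382  0.1377]
handle [0.4027 0.2457 0.0576] [ 0.178  -0.5287 -0.4381  0.0709]
nut [0.5269 0.1738 0.0661] [ 0.1592 -0.4092 -0.3378  0.0693]
small [0.5273 0.1736 0.0499] [ 0.2101 -0.5416 -0.446   0.091 ]
large [0.5259 0.1746 0.0414] [ 0.2037 -0.5269 -0.4334  0.088 ]
[[0.523  0.349 ]
 [0.4739 0.2458]
 [0.3612 0.3037]
 [0.4125 0.4032]]
```

View pics/pile.png

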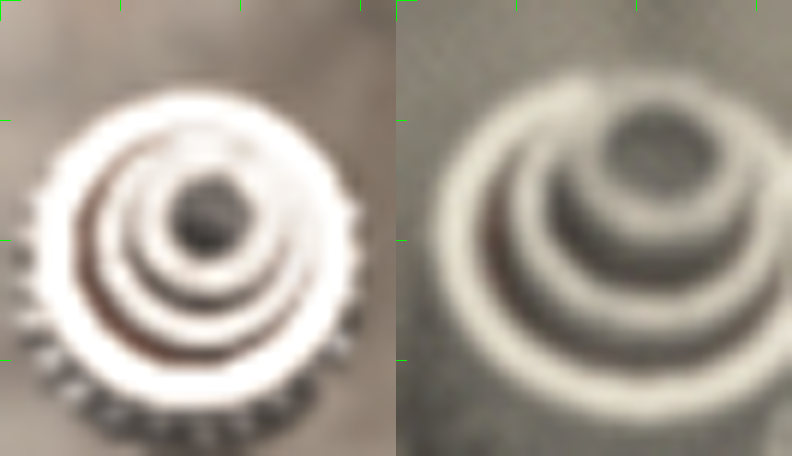

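The pile crop shows the nut hole at about (209,217) in the left (top) half and (660,150) in the right (side) half. All triangulated heights sit about 4 mm above the stated ones, so the calibration has a bias. I'll move above the pile along a safe route and use the gripper's own position to measure that bias.

```bash
cat >> h.py <<'E'
def quat(psi):return [np.cos(psi/2),np.sin(psi/2),0,0]
def best(pos,deg):
    c=[]
    for d in(deg,deg+180,deg-180):
        q=env.inverse_kinematics(pos,quat(np.radians(d)))
        if q is not None:c.append((abs(q[6]),d))
    return quat(np.radians(min(c)[1]))
E
python3 - <<'E'
from h import *
np.set_printoptions(precision=4,suppress=True)
for k,a,b,z in [("red",(685,97),(531,438),4),("blue",(702,279),(380,532),4),("yellow",(504.5,307),(258,382),4),("plate",(210,282),(153,157),9),
 ("handle",(368,353),(151,253),54),("nut",(509,92),(432,246),62),("small",(507,98),(430,262),50),("large",(504,104),(425,270),39)]:
    print(k,ray("top",T(*a),z/1000),ray("side",S(*b),z/1000))
env.movel([.26,-.623,.48],vel=.3)
env.move_ptp([.17,-.41,.48],best([.17,-.41,.48],0))
p=[.44,.14,.48];env.move_ptp(p,best(p,0))
p=[.526,.1745,.3];env.move_ptp(p,best(p,0))
env.grip(.02,20)
env.movel([.526,.1745,.15],vel=.25)
print(env.read_clock(),env.read_tool_pos(),env.read_ee_rot(),env.read_q(),env.read_gripper_width(),env.read_ft_force())
for n in("top","side"):cv2.imwrite(f"pics/{n}1.png",env.grab_frame(n)[:,:,::-1])
print(proj("top",[.526,.1745,.128]),proj("side",[.526,.1745,.128]))
im=[crop(cv2.imread("pics/top1.png"),230,100,190,190,2),crop(cv2.imread("pics/side1.png"),280,130,190,190,2)]
cv2.imwrite("pics/g1.png",np.hstack(im))
E
```

```text
red [0.5326 0.0785] [0.5342 0.0801]
blue [0.4375 0.0741] [0.4394 0.0757]
yellow [0.4258 0.176 ] [0.428  0.1774]
plate [0.4424 0.3273] [0.446 0.328]
handle [0.4019 0.2461] [0.4042 0.2475]
nut [0.5269 0.1738] [0.5292 0.1755]
small [0.5262 0.1741] [0.528  0.1734]
large [0.5253 0.1749] [0.5276 0.1755]
6.9917 [0.5267 0.1754 0.1512] [-0.0001  1.      0.0007  0.0008] [ 0.3973  0.6368 -1.1075  1.876   0.6595  1.0508  0.5871] 0.019702765121036293 [0.8384 0.3128 0.3669]
[318.8928 166.1478] [351.8679 204.268 ]
```

View pics/g1.png

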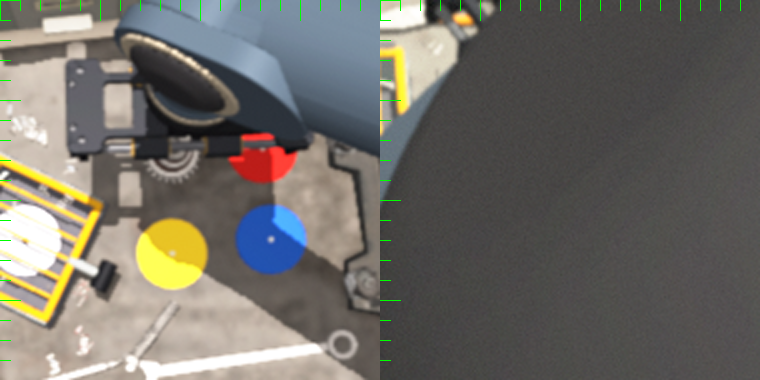

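The top picture shows the gripper body at about (190,145) in the left crop, lined up with the pile. The right crop (side view) is blocked by the arm. I'll average the two cameras, pick the nut and check the result in the picture.

```bash
cat >> h.py <<'E'
TIP=.022
def fz():return np.array(env.read_ft_force())
def pick(x,y,under,h,opening,eff,deg=0):
    """tips h above the part's underside"""
    zt=under+h+TIP
    env.grip(opening,eff)
    env.movel([x,y,zt+.03],vel=.2)
    env.movel([x,y,zt],vel=.08);env.hold(.2)
    print("pre",env.read_tool_pos(),fz())
    env.grip(max(0,opening-.09),eff);env.hold(.1)
    print("grip",env.read_gripper_width(),env.read_grasp_force(),fz())
    env.movel([x,y,zt+.06],vel=.12)
    print("lift",env.read_gripper_width(),env.read_grasp_force())
def lower(x,y,top,h,thr=3,over=.004):
    zt=top+h+TIP
    env.movel([x,y,zt+.004],vel=.12);env.hold(.3)
    f0=fz()[2];z=zt+.004
    while z>zt-over:
        z-=.001;env.movel([x,y,z],vel=.03);env.hold(.05)
        f=fz()[2]
        if f-f0>thr:break
    print("down cmd",z-zt,"dF",f-f0,env.read_tool_pos())
    return z
def release(x,y,z,opening):
    env.grip(opening);env.hold(.1)
    env.movel([x,y,z+.1],vel=.25)
def snap(i,t,s,k=4):
    a=env.grab_frame("top")[:,:,::-1];b=env.grab_frame("side")[:,:,::-1]
    cv2.imwrite(f"pics/top{i}.png",a);cv2.imwrite(f"pics/side{i}.png",b)
    cv2.imwrite(f"pics/c{i}.png",np.hstack([crop(a,*t,k),crop(b,*s,k)]))
E
python3 - <<'E'
from h import *
np.set_printoptions(precision=4,suppress=True)
pick(.528,.1746,.050,.002,.05,15)
x,y=.4269,.1767
env.movel([x,y,.11],vel=.25)
z=lower(x,y,.004,.002)
release(x,y,z,.05)
p=[.45,.32,.25];env.move_ptp(p,best(p,0))
print(env.read_clock())
snap(2,(280,150,100,100),(270,210,100,100))
E
```

```text
pre [0.5282 0.1748 0.0744] [-1.0396 -0.9085  0.573 ]
grip 0.025320631901481216 15.000355140746251 [0.2574 0.996  0.541 ]
lift 0.025352537210098336 14.997455667344184
down cmd 0.0 dF 5.307810238450753 [0.427  0.1768 0.0284]
15.3667
```

View pics/c2.png

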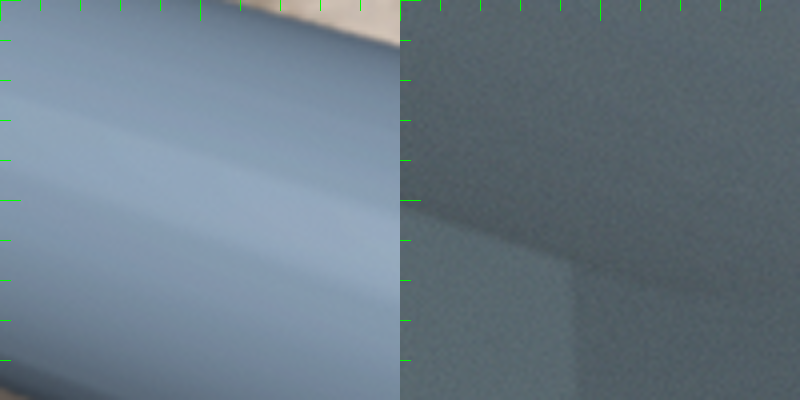

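The arm hides the work in both views, so I'll draw it back to the right and look again.

```bash
cat >> h.py <<'E'
def away():
    p=[.44,.14,.48];env.move_ptp(p,best(p,0))
    p=[.17,-.41,.48];env.move_ptp(p,best(p,0));env.hold(.2)
def back():
    p=[.44,.14,.48];env.move_ptp(p,best(p,0))
E
python3 - <<'E'
from h import *
away()
print(env.read_clock())
snap(3,(280,150,100,100),(270,210,100,100))
E
```

```text
18.9833
```

View pics/c3.png

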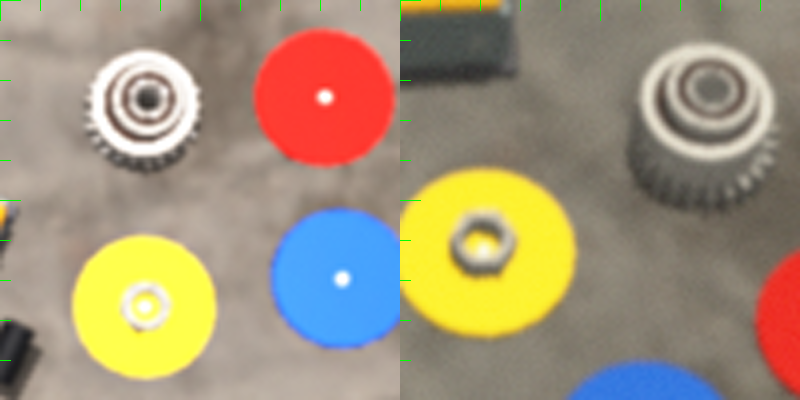

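The nut lies flat and centred on the yellow mat: at (146,306) in the left crop, with the white dot showing through its hole. The averaged positions are therefore good. The small bearing is at (147,98) left and (712,87) right. Next is the small bearing, placed with the fingers turned 90° to clear the vice.

Run:
```python
from h import *
np.set_printoptions(precision=4,suppress=True)
back()
x,y=.5271,.1738
p=[x,y,.2];env.move_ptp(p,best(p,0))
pick(x,y,.039,.002,.055,20)
env.movel([x,y,.2],vel=.25)
x,y=.4385,.0749
p=[x,y,.2];env.move_ptp(p,best(p,90));print(env.read_q(),fz())
env.movel([x,y,.08],vel=.2);print(fz())
z=lower(x,y,.004,.002)
release(x,y,z,.055);env.movel([x,y,.2],vel=.3)
print(env.read_clock(),env.read_q())
```

```text
pre [0.5273 0.174  0.0633] [-0.5793 -0.1249 -0.0375]
grip 0.03441821714720944 20.000153481960297 [ 0.0122 -0.1568  0.787 ]
lift 0.034181781301900784 19.999962151050568
[ 0.5046  0.2451 -0.8729  2.0688  0.2335  0.9276 -0.4935] [ 0.5169 -0.3659  0.7574]
[-0.1349 -0.4696 -0.4049]
down cmd 0.0 dF 7.415235560669231 [0.4386 0.075  0.0285]
31.5583 [ 0.5117  0.2459 -0.8806  2.0688  0.237   0.9285 -0.498 ]
```

Now the large bearing to red, coming down in steps with a force watch because the vice is close.

Run:
```python
from h import *
np.set_printoptions(precision=4,suppress=True)
x,y=.5265,.1752
p=[x,y,.2];env.move_ptp(p,best(p,0))
pick(x,y,.024,.002,.072,30)
env.movel([x,y,.24],vel=.3)
x,y=.5334,.0803
env.movel([x,y,.24],vel=.2);env.hold(.2);f0=fz();print(env.read_q(),f0)
ok=True
for zz in np.arange(.22,.04,-.02):
    env.movel([x,y,zz],vel=.1);d=fz()-f0
    if np.abs(d).max()>8:print("CONTACT",zz,d);ok=False;break
if ok:
    z=lower(x,y,.004,.002)
    release(x,y,z,.066);env.movel([x,y,.24],vel=.3)
print(env.read_clock(),env.read_q())
```

```text
pre [0.5267 0.1754 0.0484] [-0.2171 -0.2292 -0.9599]
grip 0.05094838330795387 30.000162720680237 [0.311  0.1013 1.4852]
lift 0.051434747671162205 29.99987483024597
[ 0.6606  0.5213 -1.2104  1.8172  0.528   1.1785  0.8544] [-0.7023  0.0375 -1.2472]
down cmd 0.0 dF 7.228992138620767 [0.5336 0.0804 0.0286]
44.225 [ 0.6621  0.5205 -1.2068  1.8179  0.5271  1.1781  0.8558]
```

Run:
```python
from h import *
away()
print(env.read_clock())
snap(4,(235,145,165,110),(205,185,165,170),2)
a=cv2.imread("pics/top4.png");b=cv2.imread("pics/side4.png")
cv2.imwrite("pics/c4.png",np.hstack([crop(a,260,150,135,145,3),crop(b,230,205,130,145,3)]))
```

```text
47.65Traceback (most recent call last):
  File "<stdin>", line 4, in <module>
  File "h.py", line 56, in snap
    cv2.imwrite(f"pics/c{i}.png",np.hstack([crop(a,*t,k),crop(b,*s,k)]))
                                 ~~~~~~~~~^^^^^^^^^^^^^^^^^^^^^^^^^^^^^
    return _nx.concatenate(arrs, 1, dtype=dtype, casting=casting)
           ~~~~~~~~~~~~~~~^^^^^^^^^^^^^^^^^^^^^^^^^^^^^^^^^^^^^^^
ValueError: all the input array dimensions except for the concatenation axis must match exactly, but along dimension 0, the array at index 0 has size 220 and the array at index 1 has size 340
```

Run:
```python
from h import *
a=cv2.imread("pics/top4.png");b=cv2.imread("pics/side4.png")
cv2.imwrite("pics/c4.png",np.hstack([crop(a,260,150,133,145,3),crop(b,278,205,133,145,3)]))
```

```text
(no output)
```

View pics/c4.png

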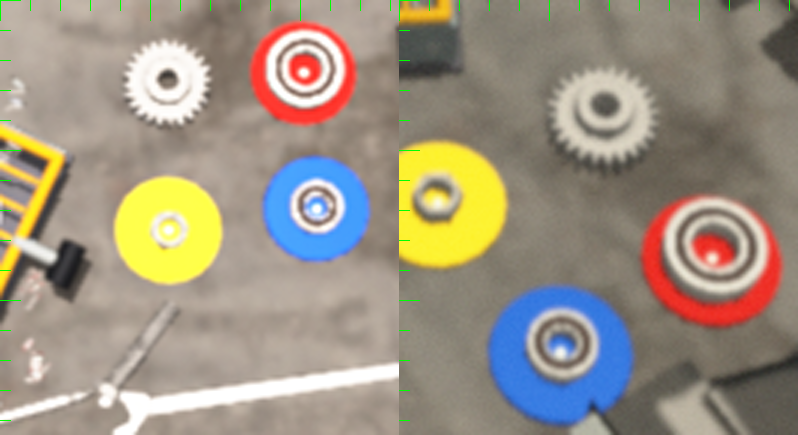

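All three parts lie flat and centred on their mats. The gear's hole is at (168,79) left and (605,105) right. Next I raise the guard along the handle's arc.

```bash
cat >> h.py <<'E'
AZ=np.radians(63.3);U=np.array([np.cos(AZ),np.sin(AZ)]);H=np.array([.470,.379])
def hpos(th):
    xy=H-U*.148*np.cos(th);return [xy[0],xy[1],.05+.148*np.sin(th)+.003]
E
python3 - <<'E'
from h import *
np.set_printoptions(precision=4,suppress=True)
print(tri([315.7,176],[346.3,239.7]),ray("top",[315.7,176],.024),ray("side",[346.3,239.7],.024))
back()
h=hpos(.025);print(h)
env.grip(.05,12)
p=[h[0],h[1],.2];env.move_ptp(p,best(p,63.3));print(env.read_q())
env.movel(h,vel=.12);env.hold(.1);f0=fz();print(f0)
env.grip(0,12);print(env.read_gripper_width(),env.read_grasp_force(),fz())
for i,th in enumerate(np.linspace(.025,1.70,18)[1:]):
    env.movel(hpos(th),vel=.1)
    d=fz()-f0
    if i%4==0:print(round(th,2),d,env.read_gripper_width())
    if np.abs(d).max()>20:print("HIGH",th,d);break
print(env.read_tool_pos(),env.read_clock())
E
```

```text
(array([0.5275, 0.1737, 0.0258]), array([ 0.0951, -0.2462, -0.202 ,  0.041 ])) [0.5273 0.1738] [0.5285 0.1744]
[np.float64(0.40352156812621187), np.float64(0.24682235080223366), np.float64(0.05669961459537743)]
[ 0.1528  0.3208 -0.9385  2.0089  0.3154  0.9622 -1.4111]
[-0.2047 -0.5724  0.4833]
0.029460860882590204 12.00648814206943 [-3.8726  1.224   0.3557]
0.12 [-3.2933  1.6968 -1.0222] 0.030030732266961048
0.52 [-6.6318 -0.6957  1.1022] 0.02998166229770277
0.91 [-6.5609  0.2061  5.4074] 0.029724605399700503
1.31 [-4.8132  2.1044  5.7794] 0.029831100246115703
1.7 [-3.377   4.2549  3.997 ] 0.02990159022053573
[0.4784 0.397  0.2006] 59.625
```

The guard is up. Now I release it and move the gear.

Run:
```python
from h import *
np.set_printoptions(precision=4,suppress=True)
env.grip(.05);p=env.read_tool_pos()
env.movel([p[0],p[1],.29],vel=.25)
env.movel([.46,.22,.29],vel=.25)
x,y=.5277,.1743
p=[x,y,.2];env.move_ptp(p,best(p,0))
pick(x,y,0,.003,.078,40)
env.movel([x,y,.2],vel=.25)
p=[.47,.22,.2];env.move_ptp(p,best(p,63.3));print(env.read_q())
x,y=.444,.3275
env.movel([x,y,.15],vel=.2);print(fz())
z=lower(x,y,.009,.003)
env.grip(.07);env.hold(.1)
env.movel([x,y,.2],vel=.2)
env.movel([.45,.22,.25],vel=.25)
away();print(env.read_clock())
for n in("top","side"):cv2.imwrite(f"pics/{n}5.png",env.grab_frame(n)[:,:,::-1])
a=cv2.imread("pics/top5.png");b=cv2.imread("pics/side5.png")
cv2.imwrite("pics/c5.png",np.hstack([crop(a,190,150,120,120,3),crop(b,200,120,120,120,3)]))
```

```text
pre [0.5279 0.1745 0.0253] [0.0238 0.6932 0.6288]
grip 0.05891332704691449 40.00017285346985 [-0.1464  0.2867  0.3661]
lift 0.05900414076559964 39.999327063560486
[ 0.1206  0.367  -0.7916  1.9181  0.311   0.9838 -1.2784]
[-0.2444 -0.3125 -1.726 ]
down cmd -0.0010000000000000009 dF 9.412288990748015 [0.4441 0.3277 0.034 ]
79.4333
```

View pics/c5.png

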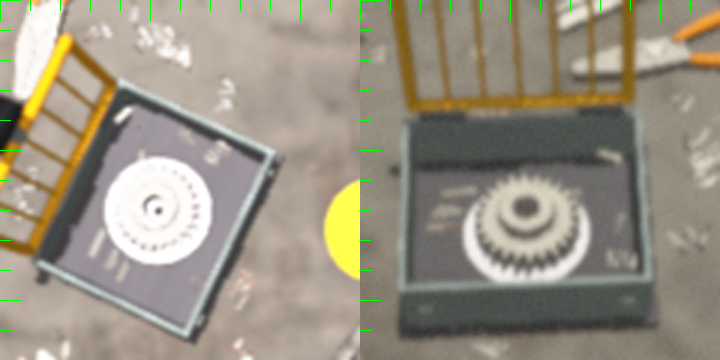

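The gear sits centred on the plate: at (157,209) inside the plate's outline centred at (158,210) left, and (527,205) right. Now I close the guard the same way.

Run:
```python
from h import *
np.set_printoptions(precision=4,suppress=True)
back()
p=[.46,.22,.29];env.move_ptp(p,best(p,63.3))
env.grip(.05,12)
h=hpos(1.70);env.movel([h[0],h[1],.29],vel=.2)
env.movel(h,vel=.12);env.hold(.1);f0=fz();print(f0)
env.grip(0,12);print(env.read_gripper_width(),fz()-f0)
for i,th in enumerate(np.r_[np.linspace(1.70,.06,18)[1:],.04,.03,.02,.013,.006,0,-.006,-.012,-.018]):
    env.movel(hpos(th),vel=.1 if th>.05 else .03)
    d=fz()-f0
    if i%4==0 or th<.05:print(round(th,3),d,env.read_gripper_width())
    if (th<.05 and d[2]>12) or np.abs(d).max()>25:print("STOP",th,d);break
print(env.read_tool_pos())
env.grip(.05);h=hpos(th);env.movel([h[0],h[1],.25],vel=.2)
away();print(env.read_clock())
for n in("top","side"):cv2.imwrite(f"pics/{n}6.png",env.grab_frame(n)[:,:,::-1])
a=cv2.imread("pics/top6.png");b=cv2.imread("pics/side6.png")
cv2.imwrite("pics/c6.png",np.hstack([crop(a,190,150,133,130,3),crop(b,200,135,133,130,3)]))
```

```text
[-0.4138 -0.1139 -0.2874]
0.029625434421719964 [-1.8601  0.0919  1.7342]
1.604 [-2.3859  1.0316  0.4412] 0.029800012048493866
1.218 [-5.1413  2.4622 -1.9874] 0.029558869130572343
0.832 [-3.9737  4.8125 -3.2191] 0.029792870933595793
0.446 [-2.7885  6.1523 -2.3081] 0.029833657626809867
0.06 [-4.4728  5.9558 -0.3693] 0.02982501040742192
0.04 [-4.6132  6.1872 -0.1064] 0.029692683119471718
0.03 [-4.7943  6.1879 -0.6036] 0.02980167463809716
0.02 [-5.5666  5.8391  0.0943] 0.03021275098100896
0.013 [-5.091   6.0345  0.3999] 0.029822049832888962
0.006 [-4.3388  5.8102 -0.179 ] 0.029678058981991592
0.0 [-5.0151  4.1685  7.1974] 0.029626482962332744
-0.006 [-6.5651  2.8373 11.2341] 0.029678304164517742
-0.012 [-7.3357  3.1993 13.8041] 0.02993678869441071
STOP -0.012 [-7.3357  3.1993 13.8041]
[0.4036 0.2492 0.0528]
100.1917
```

View pics/c6.png

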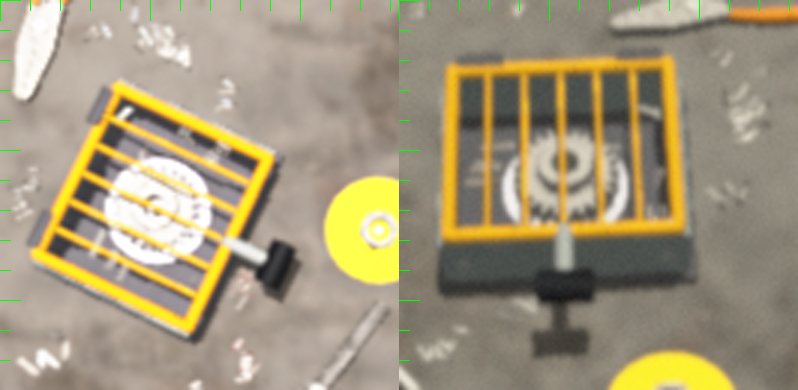

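The picture shows the guard level over the gear, with its handle at (566,287) right, about 1.4 px lower than at the start. The stop was felt at angle 0, so the guard is closed and I hand the job in.

```bash
python3 -c "
from cell import env
print(env.close_job(),env.read_clock())"
```

```text
the job is handed in; nothing more can be done
the job is handed in; nothing more can be done
```

The job is handed in: nut, small bearing and large bearing lie flat and centred on the yellow, blue and red mats, the gear is centred on the station plate, and the guard is closed to its stop, at about 100 s of the 139 s allowed.

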